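# Shut and bolt the specimen carrier

### The arm

A 6-joint arm with a two-finger parallel gripper is mounted at the origin on a cart in front of the work surface, level with it; the furniture and walls round the work are solid. World frame = base frame: x ahead of the robot, y to its left, z up, the work surface at z = 0. Lengths are in m, angles in rad, forces in N, time in s.
With the tool pointing down it reaches from about 0.35 to 0.8 m from the base axis. Payload 7.3 kg.
Tool frame: the origin (TCP) lies between the finger pads; the fingertips stand 25 mm ahead of it and the grasp point (between the pads) lies 6 mm ahead of it (r.tip_extent is the distance from the TCP to the fingertips, in m); z points along the fingers, y is the direction in which the jaws open and shut (so a half turn about z gives the same grasp; the last joint's range is limited). The gripper opens to 85 mm and grips with 20 to 120 N. Pads are 22 mm wide; open, the fingers measure 114 mm over their backs; the gripper's body (76 mm by 85 mm) begins 54 mm behind the grasp point. The pads swing forward as they close: fully open they stand 13 mm farther back than shut.
Start: joints at [-1.426, 0.342, 1.524, -0, 1.275, -0.146], TCP at [0.151, -0.503, 0.256] pointing down, gripper open.
Joint ranges: [-2.53, 2.53], [-0.77, 2.02], [0.04, 2.7], [-1, 4.14], [0.28, 2.66], [-3.11, 3.11]. Speed limits (rad/s): [2.57, 2.57, 3.14, 3.14, 3.14, 3.14].

### API

Orientations are given as a unit quaternion [x, y, z, w].
In Python, from workcell import r, command_gripper, optics gives the robot as it stands. The module is installed in compiled form; this text tells all that it offers. Calls block until the motion is done:
- r.reach(position, orientation): joint-space move of the TCP to a pose.
- r.move_straight(position, orientation=None, speed=0.15, max_force=None): straight line of the TCP; orientation=None keeps the orientation; speed is the mean speed in m/s. With max_force (N) it stops when the force on the tool has changed by that much, and returns True; else False.
- r.movej(angles): joint-space move.
- command_gripper(opening, force=None): finger opening in m; force is the grip in N (None keeps the last); returns when the fingers have stopped.
- r.hold(seconds).
- r.solve_ik(position, orientation): joint angles nearest the present ones, or None.
- r.read_state(): the state.
- optics.get_image(name): name is "scene" or "side" or "wrist"; returns (picture, depth): 420x560x3 uint8, red, green, blue; 420x560 float32, m along the optical axis (not along the pixel's ray), 0 where there is no reading.
- optics.camera_model(name): a dict with "K" (3x3 intrinsics, pixels), "R" (3x3) and "t" (3): a world point X has camera coordinates R X + t; the wrist camera has in their place "tool_from_camera" (4x4, takes a point from camera to tool coordinates, whose origin is the TCP and whose axes are the flange's). Camera axes: x right, y down, z forward; pixel columns grow to the right and rows downward; lengths in m; the calibration is good to about 2 mm. The wrist camera is an equidistant fisheye: a pixel r from the principal point sees the ray r / f radians off the axis. A picture is of the moment at which its call begins: read the wrist's pose just before it. camera_model takes no time and is no camera call.
A pose or a line that the arm cannot do raises r.PlanningError and nothing moves.
- r.finish_job(): hands the job in, once; it reports no verdict.
The state is a dict: "time_s": time; "joint_positions": joint angles; "dq": joint speeds; "tau": joint torques, N m; "eef_pos": TCP position; "eef_rot": TCP orientation; "contact_force": force on the tool from outside, world axes, zero at the start; "torque": the same for the moment, N m; "grip_width": finger opening in m.
Only numpy, scipy, OpenCV 4.12 (cv2) and the standard library are available. Lean on these libraries where they do the work, as an engineer would, in place of code of your own. Each camera call takes 0.05 s, during which the arm holds its last target. There are 200 camera calls.

### The job

The specimen carrier is packed for the courier: push its lid down until it is fully shut, then hold the spring catch down with one fingertip, keep it held, and with the other fingertip push the bolt all the way home through the keeper on the lid. Let go of the catch so that it springs back up and locks the bolt, and draw the hand clear. Only push: do not open the lid any wider, and leave the bottles and the tube beside the carrier where they are.

Things in the scene. Friction and masses are not known exactly. Their poses are not given: they have to be found in the camera images.
- carrier: grey specimen carrier, 275 long x 200 wide x 85 mm high, standing fixed on the bench. Its near part (125 mm long) is a closed box with a flat deck, top 85 mm above the bench; its far part (150 mm) is an open compartment with a hinged lid. Origin: on the bench, under the middle of the deck's far edge, where the lid's free edge comes down. x points from the deck to the lid's hinge (away from the robot, the bolt moves this way), y to the left, z up
- lid_press (a point): point on the outer face of the lid, 18 mm from its free edge, 27 mm to the left of the lid's middle, clear of the keeper (a steel loop 19 mm high at y -0.027, 9 to 21 mm from the free edge); the place to push the lid down. It moves with the lid. Lid shut: at x 0.018, y 0.027, z 0.085 in the carrier's frame. The free edge of the lid is the edge nearest the robot, the hinge line lies at x 0.152, z 0.083 along y in the carrier's frame
- lid (a joint): lid angle in rad, 0 = shut, growing as it opens; it starts part open and its stiff hinge keeps it wherever it is left; it takes some 2 to 3 N at the free edge to push it down
- bolt_tab (a point): middle of the near face (the face to push, it looks to the carrier's -x) of the bolt's upright steel thumb tab. The tab is 8 mm thick along x, 24 mm wide along y, and reaches from 20 mm above the deck to 48 mm above it; this point is 38 mm above the deck, on the bolt's centre line, y -0.027 in the carrier's frame. It moves with the bolt. Nothing behind the tab on the bolt's line stands more than 16 mm above the deck (the catch's pivot lugs, 24 mm to its left, reach 21 mm)
- bolt (a joint): travel of the bolt in m along the carrier's x: 0 = withdrawn (start), 0.034 = home against its stop, through the keeper (the square loop on the lid). Four square notches 11.3 mm apart along its top (at 0, 0.0113, 0.0227 and 0.034) take the catch's tooth, so it moves only while the catch is held down; it then slides with about 2 N
- catch_plate (a point): middle of the upper face of the spring catch's finger plate, a ribbed steel plate 78 mm long along x and 28 mm wide along y, to the left of the bolt: centre line at y 0.027 in the carrier's frame, 54 mm from the bolt's centre line; it stretches over x -0.105 to -0.027. This point is about 33 mm above the deck with the catch up, and moves with it. The plate is long so that a fingertip can stay on it, sliding along, while the bolt travels
- catch (a joint): angle of the spring catch in rad: 0 = up, tooth in a notch; 0.30 = plate fully down, on its stop. The tooth is clear of the notches from 0.17 on. The plate's middle sinks 30 mm per rad; it yields from about 3 N and takes 6 to 10 N to hold down, the more the nearer the bolt it is pressed. It springs up to 0 when let go with the bolt in a notch
- amber_bottle: bystander: small amber bottle with a screw cap, 31 mm across, 78 mm high, standing, origin at its underside
- oil_bottle: bystander: small bottle with a white cap, 24 mm across, 55 mm high, standing, origin at its underside
- sample_tube: bystander: capped blood tube lying on the bench, 79 mm long, 16 mm thick, origin at its underside

How it is judged:
On the way, in this order (a step that is already met when the one before it is completed fails the run):
1. the lid is pushed shut while the bolt is still withdrawn (value of joint lid below 0.03 rad and value of joint bolt below 0.004 m), for 0.2 s.
2. a fingertip holds the catch down, the bolt still withdrawn (value of joint catch above 0.14 rad and contact force between the fingers and catch above 0.5 N and value of joint bolt below 0.005 m and value of joint lid below 0.03 rad), for 0.1 s.
3. the bolt is on its way, pushed by a finger while a finger holds the catch down (value of joint bolt between 0.008 and 0.03 m and value of joint catch above 0.11 rad and contact force between the fingers and catch above 0.5 N and contact force between the fingers and bolt above 0.2 N).
4. the bolt is home and the catch let go, sprung up (value of joint bolt above 0.0325 m and value of joint catch below 0.04 rad and contact force between the fingers and catch below 0.1 N), for 0.2 s.
At the end, for the whole second after the job is handed in: the lid is shut (within 0.03 rad), the bolt is home (at least 32.5 of its 34 mm), the catch has sprung back up (below 0.04 rad), and the two bottles and the tube are within 15 mm of where they stood (value of joint lid below 0.03 rad and value of joint bolt above 0.0325 m and value of joint catch below 0.04 rad and distance of each of amber_bottle, oil_bottle, sample_tube from where it was at the start of the episode below 0.015 m); the robot touches nothing.
It fails at once if the lid is swung further open (value of joint lid above 1.05 rad).
It fails at once if the bolt is pushed forward with the lid open (value of joint bolt above 0.006 m and value of joint lid above 0.06 rad).
It fails at once if the catch is let go while the bolt is part-way (value of joint bolt between 0.005 and 0.03 m and value of joint catch below 0.08 rad).
It fails at once if a bottle beside the carrier is knocked or carried (distance of any of amber_bottle, oil_bottle from where it was at the start of the episode above 0.03 m or angle between any of amber_bottle, oil_bottle's own z axis and vertical above 0.5 rad).
It fails at once if the tube is pushed away or carried (distance of sample_tube from where it was at the start of the episode above 0.03 m).
It also fails if it takes over 56 s, if anything falls off the work surface, if the arm or the gripper's body presses on something with over 40 N, if the wrist force passes 120 N, or if a joint passes its speed limit or range.

## Working session

There is one attempt and no reset: what is moved stays moved. The work goes in short steps, each a Python script; the robot and the scene stay as the last script left them, time stands still between calls to the robot, and variables do not carry over. Pictures are saved under pics/ and viewed, about 8 in all and at most 12, crops included, and the job is handed in when it is done.

```bash
mkdir -p pics
python3 - <<'E'
from workcell import r, optics
import cv2, numpy as np
for n in ("scene","side"):
    im,d=optics.get_image(n); cv2.imwrite(f"pics/{n}0.png",im[:,:,::-1]); np.savez(f"{n}0.npz",im=im,d=d)
    m=optics.camera_model(n); print(n,m["K"].tolist(),np.round(m["R"],3).tolist(),m["t"], (d>0).mean())
s=r.read_state(); print(s["time_s"],s["eef_pos"],s["eef_rot"],s["contact_force"],r.tip_extent)
E
```

```text
scene [[428.7104109415013, 0.0, 283.9172545366822], [0.0, 428.7104109415013, 210.48799436445427], [0.0, 0.0, 1.0]] [[-0.651, -0.759, -0.009], [-0.342, 0.304, -0.889], [0.678, -0.576, -0.457]] [0.45747821 0.27902761 0.68152094] 0.9958673469387755
side [[442.04647875875446, 0.0, 280.06720456108945], [0.0, 442.04647875875446, 213.01443328161645], [0.0, 0.0, 1.0]] [[0.942, -0.336, 0.009], [-0.214, -0.619, -0.755], [0.259, 0.71, -0.655]] [-0.54515151  0.25996593  0.67347112] 0.9960756802721088
0.1 [ 0.15047748 -0.5026234   0.255689  ] [ 9.89449422e-01  1.44877016e-01  7.69124333e-07 -7.01736446e-04] [0.1998558  0.71969684 0.20884518] 0.025
```

View pics/scene0.png

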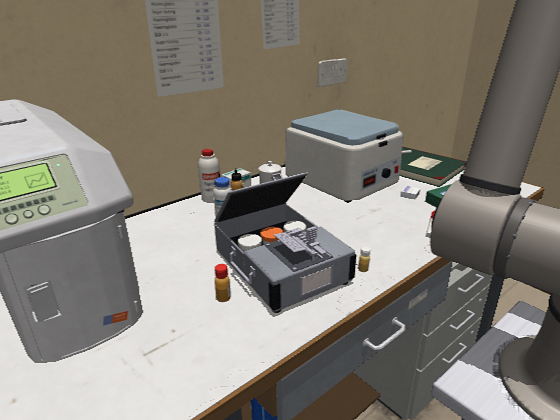

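View pics/side0.png

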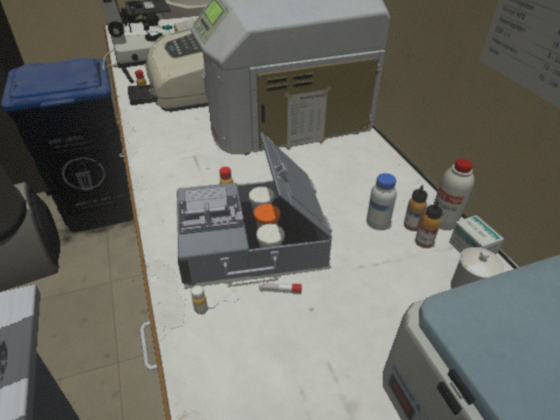

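Scene view: the carrier spans about (215–355, 175–310), with the lid open. The amber bottle is at (222,285) and the oil bottle at (364,260). Side view: deck at (212,225), tube at (282,288), oil bottle at (199,298), amber bottle at (226,177). Next I'll locate the carrier from the depth clouds.

```bash
cat > h.py <<'E'
import numpy as np, cv2
from workcell import r, optics, command_gripper
def cloud(n,d):
    m=optics.camera_model(n); K,R,t=[np.array(m[k]) for k in("K","R","t")]
    v,u=np.mgrid[:d.shape[0],:d.shape[1]]
    P=np.stack([(u-K[0,2])/K[0,0]*d,(v-K[1,2])/K[1,1]*d,d],-1)
    X=(P-t)@R; X[d==0]=np.nan
    return X
E
python3 - <<'E'
from h import *
C={n:cloud(n,np.load(n+"0.npz")["d"]) for n in("scene","side")}
print("scene deck pix",C["scene"][285,310],"side deck",C["side"][245,212], "lid", C["side"][180,285])
print("amber",C["scene"][285,222],"oil",C["scene"][258,364],"oil side",C["side"][298,199],"tube",C["side"][288,275])
c0=C["side"][245,212]
for n in C:
    X=C[n].reshape(-1,3); X=X[~np.isnan(X[:,0])]
    s=X[(np.hypot(*(X-c0)[:,:2].T)<0.4)]
    h,e=np.histogram(s[:,2],bins=np.arange(.06,.15,.003)); print(n,list(zip(np.round(e,3),h)))
    q=s[(s[:,2]>.03)&(s[:,2]<.092)]
    g=np.zeros((400,400),np.uint8); ij=((q[:,:2]-c0[:2])/.002+200).astype(int); ok=((ij>=0)&(ij<400)).all(1); ij=ij[ok]; g[ij[:,1],ij[:,0]]=255
    g=cv2.morphologyEx(g,cv2.MORPH_CLOSE,np.ones((5,5)))
    cs,_=cv2.findContours(g,cv2.RETR_EXTERNAL,cv2.CHAIN_APPROX_NONE)
    for c in sorted(cs,key=cv2.contourArea)[-4:]:
        b=cv2.minAreaRect(c); print(n,cv2.contourArea(c),"cen",(np.array(b[0])-200)*.002+c0[:2],"size",np.array(b[1])*.002,b[2])
    cv2.imwrite(f"pics/map_{n}.png",g)
E
```

```text
scene deck pix [0.42534    0.16905509 0.04094739] side deck [0.47209215 0.06307703 0.0833383 ] lid [0.61971629 0.09264743 0.17048883]
amber [0.53858933 0.30254458 0.04316313] oil [0.42104584 0.00867266 0.03691793] oil side [ 0.42823452 -0.01484318  0.0455408 ] tube [ 0.5658856  -0.0085976   0.00936318]
scene [(np.float64(0.06), np.int64(344)), (np.float64(0.063), np.int64(354)), (np.float64(0.066), np.int64(413)), (np.float64(0.069), np.int64(414)), (np.float64(0.072), np.int64(751)), (np.float64(0.075), np.int64(695)), (np.float64(0.078), np.int64(299)), (np.float64(0.081), np.int64(873)), (np.float64(0.084), np.int64(1588)), (np.float64(0.087), np.int64(300)), (np.float64(0.09), np.int64(198)), (np.float64(0.093), np.int64(215)), (np.float64(0.096), np.int64(181)), (np.float64(0.099), np.int64(168)), (np.float64(0.102), np.int64(221)), (np.float64(0.105), np.int64(134)), (np.float64(0.108), np.int64(130)), (np.float64(0.111), np.int64(118)), (np.float64(0.114), np.int64(228)), (np.float64(0.117), np.int64(347)), (np.float64(0.12), np.int64(104)), (np.float64(0.123), np.int64(111)),
[... 1258 characters left out ...]
loat64(0.117), np.int64(326)), (np.float64(0.12), np.int64(104)), (np.float64(0.123), np.int64(128)), (np.float64(0.126), np.int64(117)), (np.float64(0.129), np.int64(146)), (np.float64(0.132), np.int64(104)), (np.float64(0.135), np.int64(127)), (np.float64(0.138), np.int64(109)), (np.float64(0.141), np.int64(108)), (np.float64(0.144), np.int64(106))]
side 87.5 cen [ 0.42839979 -0.00538451] size [0.02440681 0.02107861] 33.6900634765625
side 106.0 cen [0.83062242 0.08540595] size [0.03096697 0.05325008] 55.00797653198242
side 136.5 cen [0.55259215 0.28857697] size [0.02902519 0.0254951 ] 11.309932708740234
side 12945.5 cen [0.56214964 0.12368531] size [0.21576599 0.28430499] 80.43331146240234
```

Run:
```python
from h import *
psi=np.deg2rad(-9.4); A=np.array([np.cos(psi),np.sin(psi)]); B=np.array([-A[1],A[0]])
o=np.array([.548,.131])
for n in("scene","side"):
    X=cloud(n,np.load(n+"0.npz")["d"]).reshape(-1,3); X=X[~np.isnan(X[:,0])]
    L=np.c_[(X[:,:2]-o)@A,(X[:,:2]-o)@B,X[:,2]]
    near=(abs(L[:,0])<.25)&(abs(L[:,1])<.13); L=L[near]
    def ext(m,t): 
        p=L[m]; print(n,t,len(p),"x",np.round(np.percentile(p[:,0],[1,50,99]),4),"y",np.round(np.percentile(p[:,1],[1,50,99]),4),"z",np.round(np.median(p[:,2]),4))
    dk=(abs(L[:,2]-.084)<.003)&(L[:,0]<.03); ext(dk,"deck")
    ext((L[:,2]>.03)&(L[:,2]<.087)&(L[:,0]<.2),"body")
    pl=(L[:,2]>.112)&(L[:,2]<.122)&(L[:,0]<0.0)&(L[:,1]>0); ext(pl,"plate")
    print("plate rect",cv2.minAreaRect((L[pl][:,:2]*1000).astype(np.float32)))
    ext((L[:,2]>.122)&(L[:,0]<0.0),"tab")
    ext((L[:,2]>.13)&(L[:,0]<0.0),"tabtop")
    for dy in(-.1,.1):
        f=(abs(L[:,1]-dy)<.006)&(L[:,2]>.02)&(L[:,2]<.075)&(L[:,0]<.14)
        if f.sum()>20: print(" side slope",dy,f.sum(),np.polyfit(L[f][:,0],L[f][:,1],1))
    f=(abs(L[:,0]+.125)<.008)&(L[:,2]>.02)&(L[:,2]<.075)&(abs(L[:,1])<.09)
    if f.sum()>20: print(" front",f.sum(),np.polyfit(L[f][:,1],L[f][:,0],1))
    li=(L[:,2]>.11)&(L[:,0]>.02)&(abs(L[:,1])<.09); 
    p=L[li]; u,s,v=np.linalg.svd(p-p.mean(0),full_matrices=False); print(" lid",len(p),p.mean(0),v[2],"ztop",np.percentile(p[:,2],99),"x min",p[:,0].min())
    top=p[p[:,2]>p[:,2].max()-.02]; print(" lid y ext",np.percentile(top[:,1],[1,99]))
```

```text
scene deck 2287 x [-0.126  -0.0805 -0.0074] y [-0.0918  0.0379  0.1024] z 0.0845
scene body 7666 x [-0.1286 -0.0512  0.1485] y [-0.0924  0.0348  0.1122] z 0.0717
scene plate 282 x [-0.1071 -0.0729 -0.0305] y [0.0166 0.0323 0.0455] z 0.1173
plate rect ((-69.03074645996094, 30.382869720458984), (30.94802474975586, 79.02314758300781), 88.30293273925781)
scene tab 58 x [-0.0728 -0.0699 -0.0642] y [-0.0337 -0.0208 -0.0108] z 0.129
scene tabtop 24 x [-0.0718 -0.0687 -0.064 ] y [-0.0345 -0.0228 -0.0122] z 0.1313
 side slope -0.1 26 [-0.10391058 -0.10874462]
 side slope 0.1 1139 [0.01113762 0.10386048]
 front 1623 [-0.00471157 -0.12638717]
 lid 1546 [0.07529957 0.00399468 0.16147751] [0.79282989 0.01182451 0.60932828] ztop 0.19939106759767128 x min 0.04849634582234806
 lid y ext [-0.08554668  0.08748222]
side deck 2651 x [-0.1228 -0.0623 -0.0025] y [-0.0978 -0.0485  0.0971] z 0.0833
side body 8577 x [-0.123 -0.     0.151] y [-0.1085 -0.067   0.0985] z 0.0727
side plate 456 x [-0.1037 -0.0659 -0.0283] y [0.0119 0.026  0.0417] z 0.1157
plate rect ((-66.03146362304688, 26.68201446533203), (77.57733154296875, 32.55637741088867), 1.665132761001587)
side tab 53 x [-0.0706 -0.0662 -0.0619] y [-0.0381 -0.0309 -0.0172] z 0.129
side tabtop 19 x [-0.0688 -0.0655 -0.0628] y [-0.0372 -0.026  -0.0184] z 0.1306
 side slope -0.1 2854 [ 0.00695357 -0.09848386]
 side slope 0.1 348 [0.0023367  0.09700399]
 lid 1811 [ 0.08816048 -0.0139155   0.1605971 ] [0.74771443 0.00180618 0.66401798] ztop 0.19897270327816277 x min 0.051696438637315996
 lid y ext [-0.08850801  0.08666096]
```

```bash
cat >> h.py <<'E'
psi=np.deg2rad(-9.0); A=np.array([np.cos(psi),np.sin(psi)]); B=np.array([-A[1],A[0]])
o=np.array([.548,.131])-.0015*A+.0018*B
q=[np.cos(psi/2),np.sin(psi/2),0,0]
def W(x,y,z): return [*(o+x*A+y*B),z]
def loc(p): d=np.array(p[:2])-o; return np.round([d@A,d@B,p[2]],4)
def lidp(th,y=.027):
    return W(.152-.134*np.cos(th)+.002*np.sin(th)+.011,y,.083+.134*np.sin(th)+.002*np.cos(th)+.025)
def st(t=""):
    s=r.read_state(); print(t,round(s["time_s"],2),loc(s["eef_pos"]),np.round(s["contact_force"],1),round(s["grip_width"],4))
E
python3 - <<'E'
from h import *
command_gripper(0.0,40)
p=lidp(1.0)
print(np.round(r.solve_ik(p,q),2), lidp(0))
s=r.read_state(); r.move_straight([*s["eef_pos"][:2],.36],speed=.25)
r.reach([p[0],p[1],.36],q); st("above")
r.move_straight(p,speed=.15); st("at")
for th in(.8,.6,.4,.2,.06):
    hit=r.move_straight(lidp(th),speed=.08,max_force=15); st(f"{th} {hit}")
    if hit: break
E
```

```text
[ 0.11  0.62  1.17 -0.    1.36  1.83] [np.float64(0.5796667419595251), np.float64(0.1551434764205336), np.float64(0.11000000000000001)]
above 4.29 [0.0926 0.0261 0.3601] [-1.5 -0.  -0.3] -0.0001
at 5.37 [0.0928 0.0271 0.2231] [ 0.5 -1.7 -0.3] 0.0002
0.8 False 5.85 [0.0714 0.0271 0.2063] [0.1 0.2 0.3] 0.0002
0.6 False 6.33 [0.0539 0.027  0.1857] [-0.2  0.5 -0.3] 0.0001
0.4 False 6.82 [0.0406 0.027  0.1622] [0.4 0.2 0.3] 0.0
0.2 False 7.3 [0.0322 0.027  0.1366] [-0.2 -0.7  0.8] -0.0001
0.06 False 7.68 [0.0293 0.027  0.1179] [ 0.2 -0.4  0.3] -0.0002
```

Run:
```python
from h import *
hit=r.move_straight(W(.029,.027,.100),speed=.03,max_force=12); st(hit); r.hold(.3); st()
im,d=optics.get_image("side"); cv2.imwrite("pics/side1.png",cv2.resize(im[130:330,130:390,::-1],None,fx=2.5,fy=2.5)); np.savez("side1.npz",d=d,im=im)
```

```text
True 8.09 [0.0297 0.0272 0.1099] [-1.1  0.1  7.4] -0.0002
 8.39 [0.0297 0.0272 0.1099] [-1.7 -0.9  9.4] -0.0001
```

View pics/side1.png

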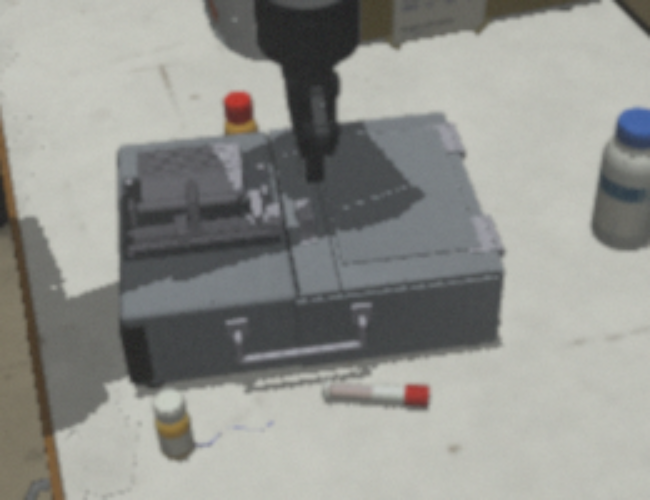

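Side view: the lid is flush and shut (seam near x≈290 px), with the fingertip on it at (315,175). The bottles and tube haven't moved. Next I'll lift, set the jaws, and check with the wrist camera.

Run:
```python
from h import *
r.move_straight(W(.029,.027,.20),speed=.15)
command_gripper(.0425)
r.move_straight(W(-.089,.0015,.20),speed=.15); st()
s=r.read_state()
im,d=optics.get_image("wrist"); cv2.imwrite("pics/w1.png",im[:,:,::-1]); np.savez("w1.npz",im=im,d=d,p=s["eef_pos"],q=s["eef_rot"])
m=optics.camera_model("wrist"); print(m["K"],np.round(m["tool_from_camera"],3))
```

```text
10.64 [-0.0882  0.0017  0.2002] [ 1.2 -0.2 -0.7] 0.0426
[[325.1922621    0.         276.98104037]
 [  0.         325.1922621  209.27097751]
 [  0.           0.           1.        ]] [[ 0.001 -0.951 -0.31   0.08 ]
 [ 1.     0.001  0.001  0.001]
 [-0.    -0.31   0.951 -0.119]
 [ 0.     0.     0.     1.   ]]
```

View pics/w1.png

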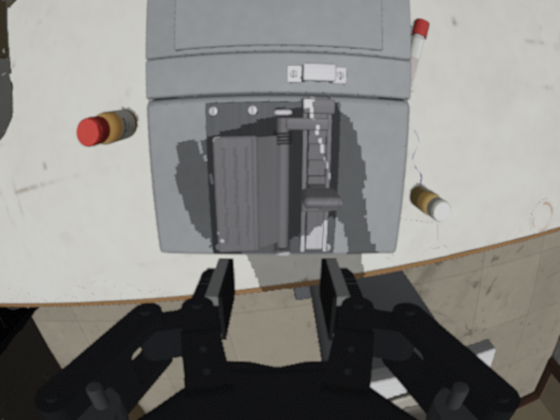

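Wrist view: tab at about (322,199), plate at (214–258, 137–250), keeper at (318,72), lid shut. I'll convert these to carrier coordinates.

Run:
```python
from h import *
from scipy.spatial.transform import Rotation as Ro
z=np.load("w1.npz"); d=z["d"]; m=optics.camera_model("wrist"); K=m["K"];T=np.array(m["tool_from_camera"])
v,u=np.mgrid[:420,:560]; a=(u-K[0,2])/K[0,0]; b=(v-K[1,2])/K[1,1]; th=np.hypot(a,b)+1e-9; k=np.tan(th)/th
P=np.stack([a*k*d,b*k*d,d],-1)@T[:3,:3].T+T[:3,3]
X=P@Ro.from_quat(z["q"]).as_matrix().T+z["p"]
L=np.concatenate([(X[...,:2]-o)@np.c_[A,B],X[...,2:]],-1)
ok=np.zeros(d.shape,bool); ok[90:255,150:410]=1
for t,c in(("deck",abs(L[...,2]-.085)<.003),("plate",(L[...,2]>.112)&(L[...,2]<.122)&(L[...,1]>.005)),("tab",(L[...,2]>.124)&(L[...,1]<0)),("tabtop",(L[...,2]>.130)&(L[...,1]<0))):
    p=L[ok&c]; print(t,len(p),*np.round(np.percentile(p,[1,50,99],axis=0),4).tolist())
# finger tips in local frame
for nm,sl in(("Lf",(slice(258,275),slice(205,236))),("Rf",(slice(258,275),slice(318,345)))):
    p=L[sl].reshape(-1,3); p=p[p[:,2]>.14]; print(nm,len(p),np.round(np.percentile(p,[2,50,98],axis=0),4).tolist())
for y,x in((75,318),(75,200)): print(L[y,x])
```

```text
deck 23958 [-0.1206, -0.0965, 0.0834] [-0.048, -0.0133, 0.086] [0.0063, 0.0964, 0.0879]
plate 5675 [-0.1016, 0.0092, 0.1123] [-0.0612, 0.025, 0.1188] [-0.0261, 0.0408, 0.1214]
tab 628 [-0.0693, -0.0378, 0.1244] [-0.0633, -0.026, 0.1328] [-0.0602, -0.0148, 0.1349]
tabtop 532 [-0.0693, -0.0378, 0.1302] [-0.0638, -0.0262, 0.1331] [-0.0604, -0.015, 0.1349]
Lf 374 [[-0.0831, 0.0222, 0.1801], [-0.0766, 0.0254, 0.1889], [-0.0758, 0.0339, 0.1982]]
Rf 340 [[-0.0831, -0.0301, 0.1797], [-0.0765, -0.0232, 0.1889], [-0.0758, -0.0203, 0.1983]]
[ 0.01421865 -0.02582055  0.1025094 ]
[0.01729943 0.05617204 0.08460625]
```

Run:
```python
from h import *
r.move_straight(W(-.089,.003,.143),speed=.08); st("pre")
for z in(.138,.136,.134,.132,.130,.128):
    hit=r.move_straight(W(-.089,.003,z),speed=.02,max_force=14); r.hold(.1); st(f"{z} {hit}")
    if hit: break
    if r.read_state()["contact_force"][2]>13: break
r.hold(.2); st()
```

```text
pre 11.56 [-0.0886  0.0031  0.1433] [ 0.   0.4 -0. ] 0.0426
0.138 False 12.06 [-0.0884  0.0034  0.1385] [1.8 3.1 5.1] 0.0426
0.136 False 12.41 [-0.0884  0.0035  0.1366] [1.6 4.2 6.1] 0.042
0.134 False 12.76 [-0.0884  0.0039  0.1348] [0.4 6.  7.5] 0.0424
0.132 False 13.11 [-0.0884  0.0044  0.133 ] [1.  9.9 9.4] 0.0424
0.13 False 13.46 [-0.0884  0.0048  0.1314] [-1.1 11.2 12.8] 0.0426
0.128 False 13.81 [-0.0883  0.005   0.1306] [-4.9  9.2 24.7] 0.0427
 14.01 [-0.0883  0.005   0.1306] [-4.7 10.2 24.3] 0.0423
```

Run:
```python
from h import *
r.move_straight(W(-.089,.003,.1292),speed=.02); r.hold(.1); st("hold")
for x in(-.078,-.07,-.062,-.054,-.048,-.044,-.041,-.038):
    hit=r.move_straight(W(x,.003,.1292),speed=.03,max_force=18); st(f"{x} {hit}")
    if hit or r.read_state()["contact_force"][2]<6: break
r.hold(.1); st()
im,d=optics.get_image("wrist"); cv2.imwrite("pics/w2.png",im[:,:,::-1])
```

```text
hold 14.36 [-0.0883  0.0049  0.1311] [-2.4 10.2 17.6] 0.0425
-0.078 True 14.62 [-0.0871  0.0052  0.1314] [-1.3 -0.6 13.5] 0.0424
 14.72 [-0.0871  0.0052  0.1315] [-2.3  0.2 11.4] 0.0428
```

View pics/w2.png

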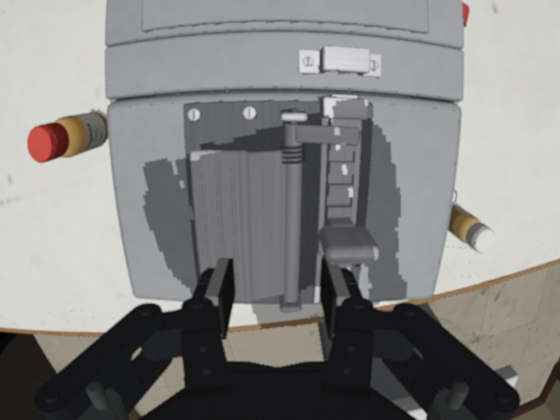

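Wrist view: the plate is pressed down under the left finger at (215,270). The right finger is just behind the tab at (347,243), and the bolt is still withdrawn. The early stop came from the sideways stiction releasing, so I'll carry on in short steps.

Run:
```python
from h import *
for x in np.arange(-.084,-.034,.004):
    hit=r.move_straight(W(x,.005,.1292),speed=.03,max_force=25); st(f"{x:.3f} {hit}")
    s=r.read_state(); f=s["contact_force"]; fx=f[:2]@A
    if hit or f[2]<5 or fx<-18: break
r.hold(.1); st()
im,d=optics.get_image("wrist"); cv2.imwrite("pics/w3.png",im[:,:,::-1])
```

```text
-0.084 True 14.98 [-0.0868  0.0054  0.1311] [-5.2 -1.1 17.1] 0.0426
 15.08 [-0.0869  0.0053  0.1312] [-3.9  0.2 16.2] 0.0426
```

View pics/w3.png

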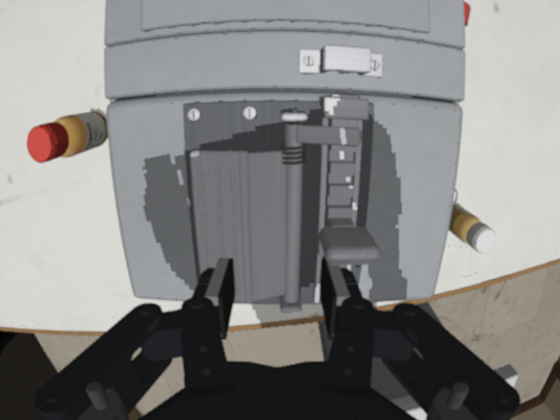

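Nothing blocking is visible, and the resting forces stay small, so the stops were transients. I'll step without the force stop, checking forces after each step.

Run:
```python
from h import *
for x in np.arange(-.085,-.034,.002):
    r.move_straight(W(x,.005,.1300),speed=.02); st(f"{x:.3f}")
    s=r.read_state(); f=s["contact_force"]; fx=f[:2]@A
    if f[2]<5 or abs(fx)>20 or f[2]>30: break
```

```text
-0.085 15.38 [-0.0867  0.0051  0.131 ] [-9.1  4.2 18.3] 0.0423
-0.083 15.63 [-0.0865  0.0052  0.1308] [-14.1   4.2  22.2] 0.0426
-0.081 15.88 [-0.0848  0.0052  0.1308] [-15.3   6.   22.7] 0.0425
-0.079 16.13 [-0.0824  0.0052  0.1309] [-14.1   5.3  22.7] 0.0428
-0.077 16.38 [-0.0807  0.0052  0.1309] [-14.1   5.6  23.5] 0.0425
-0.075 16.63 [-0.079   0.0052  0.1308] [-14.9   6.3  24.1] 0.0424
-0.073 16.88 [-0.0771  0.0052  0.1308] [-15.4   5.4  24.3] 0.0426
-0.071 17.13 [-0.0753  0.0053  0.1308] [-15.9   5.1  24.5] 0.0424
-0.069 17.38 [-0.0734  0.0053  0.1309] [-17.5   5.3  24.9] 0.0422
-0.067 17.63 [-0.0715  0.0053  0.1309] [-17.2   6.6  24.7] 0.0425
-0.065 17.88 [-0.0696  0.0053  0.1309] [-17.5   5.   25. ] 0.042
-0.063 18.13 [-0.0677  0.0053  0.1309] [-18.4   6.4  24.9] 0.0424
-0.061 18.38 [-0.065   0.0054  0.131 ] [-17.    6.   23.2] 0.0428
-0.059 18.63 [-0.0631  0.0054  0.131 ] [-16.5   4.6  24.8] 0.0425
-0.057 18.88 [-0.0612  0.0054  0.131 ] [-16.4   5.8  25.4] 0.0426
-0.055 19.13 [-0.0593  0.0054  0.131 ] [-16.4   5.5  24.9] 0.0427
-0.053 19.38 [-0.0574  0.0054  0.131 ] [-17.1   6.   25. ] 0.0424
-0.051 19.63 [-0.0554  0.0054  0.1311] [-17.5   6.3  24.9] 0.0426
-0.049 19.88 [-0.0535  0.0054  0.1311] [-17.7   6.4  25.4] 0.0424
-0.047 20.13 [-0.0515  0.0054  0.1311] [-17.6   6.3  25.5] 0.0424
-0.045 20.38 [-0.0495  0.0054  0.1311] [-18.8   5.5  25.6] 0.0425
-0.043 20.63 [-0.0475  0.0054  0.1311] [-17.7   6.5  26.1] 0.0426
-0.041 20.88 [-0.0457  0.0055  0.1311] [-18.4   5.3  26.1] 0.0426
-0.039 21.13 [-0.0456  0.0055  0.131 ] [-25.    7.4  30.5] 0.0426
```

Run:
```python
from h import *
r.move_straight(W(-.0375,.005,.1300),speed=.02); st("push")
im,d=optics.get_image("wrist"); cv2.imwrite("pics/w4.png",im[:,:,::-1])
```

```text
push 21.38 [-0.0455  0.0055  0.131 ] [-29.8   9.2  34.4] 0.0426
```

View pics/w4.png

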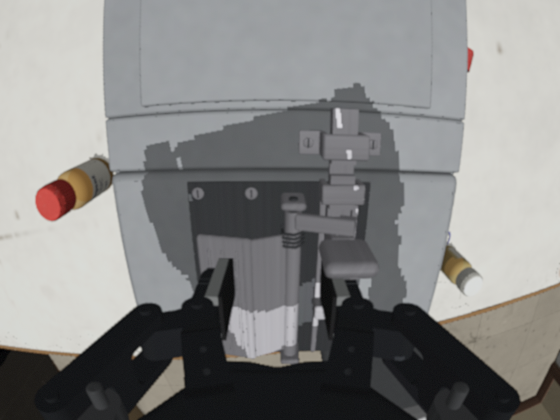

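Wrist view: the bolt end is through the keeper at (345,130), the tab is against the finger at (347,257), and motion has stopped at the expected place. Now I'll lift to release the catch, then look again.

Run:
```python
from h import *
r.move_straight(W(-.041,.005,.146),speed=.04); st("up")
r.move_straight(W(-.052,.005,.150),speed=.05); r.hold(.1)
r.move_straight(W(-.06,.005,.24),speed=.15); st("clear")
im,d=optics.get_image("wrist"); cv2.imwrite("pics/w5.png",im[:,:,::-1])
s=r.read_state()
r.move_straight(W(-.16,-.05,.36),speed=.2); st(); r.hold(.3)
from scipy.spatial.transform import Rotation as Ro
for n in("scene","side"):
    im,d=optics.get_image(n); cv2.imwrite(f"pics/{n}2.png",im[:,:,::-1])
    X=cloud(n,d).reshape(-1,3); X=X[~np.isnan(X[:,0])]; L=np.c_[(X[:,:2]-o)@np.c_[A,B],X[:,2]]
    L=L[(abs(L[:,0]+.0)<.14)&(abs(L[:,1])<.08)]
    p=L[(L[:,2]>.124)&(L[:,2]<.14)&(L[:,1]<0)]; print(n,"tab",len(p),np.round(np.median(p,0),4))
    p=L[(L[:,2]>.1)&(L[:,2]<.125)&(L[:,1]>.012)&(L[:,0]<-.02)]; print("plate",len(p),np.round(np.median(p,0),4))
    p=L[(L[:,0]>.04)&(L[:,0]<.13)]; print("lid z",np.round(np.percentile(p[:,2],[5,50,95]),4))
```

```text
up 21.99 [-0.0453  0.0041  0.144 ] [-9.5  2.2  0.4] 0.0424
clear 23.23 [-0.0604  0.0049  0.2392] [-0.4  0.3  0.1] 0.0429
 24.25 [-0.1598 -0.0499  0.3591] [-0.5  0.3  0.8] 0.0427
scene tab 47 [-0.034  -0.0235  0.1295]
plate 282 [-0.0714  0.0309  0.1173]
lid z [-0.5851  0.0864  0.0881]
side tab 48 [-0.0305 -0.0308  0.1293]
plate 466 [-0.0642  0.0247  0.1155]
lid z [0.0831 0.0853 0.0869]
```

View pics/w5.png

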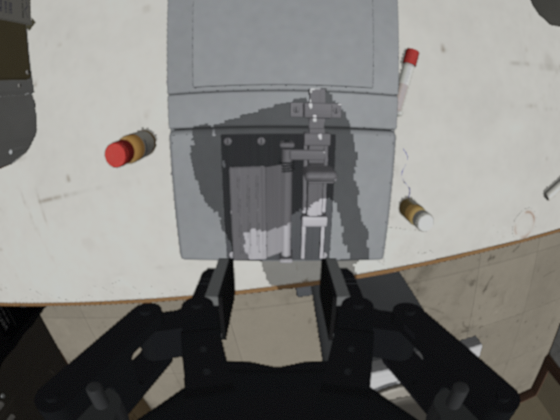

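The bolt is through the keeper (315,105), the plate is back at its starting height in both views, the lid is flush, and the bottles and tube are still standing where they were. Handing in.

```bash
python3 -c "
from h import *
r.finish_job()"
```

```text
the job is handed in; nothing more can be done
```

The carrier is shut and locked, and I handed the job in at about 24.5 s of the 56 s allowed. `finish_job` gives no verdict, so the result rests on my own checks.

**What I did:**
- I pushed the lid shut with the closed fingertips.
- I held the catch down on its stop with the left finger.
- I slid the bolt home with the right finger, then lifted off and drew the hand clear.

**Last checks:**
- **Lid:** flush at about 85 to 86 mm above the bench in both fixed cameras.
- **Bolt:** through the keeper in the wrist view. It stopped against its end stop where expected, and the two fixed cameras put the tab about 34 mm further on than at the start.
- **Catch:** the plate is back at its starting height in both fixed cameras (117.3 mm and 115.5 mm).
- **Bystanders:** the bottles and the tube looked undisturbed in the wrist view. I did not re-measure their positions.

**What disagreed:**
- The two fixed cameras differ by 2 to 4 mm from each other, in line with the calibration tolerance, so I averaged them.
- Two force stops tripped early at the start of the bolt push, from friction on the pressed plate. I finished in small steps instead, checking the force after each.
- The force at the tool was higher than needed, up to about 46 N in total. That is well under the 120 N wrist limit, and only the fingertips were in contact.

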